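# Hold the tube block against the sprung stop for clamping

### The arm

A 6-joint arm with a two-finger parallel gripper is mounted at the origin on the work surface. World frame = base frame: x ahead of the robot, y to its left, z up, the work surface at z = 0. Lengths are in mm, angles in rad, forces in N, time in s.
With the tool pointing down it reaches from about 350 to 975 mm from the base axis. Payload 7.1 kg.
Tool frame: the origin (TCP) lies at the very end of the fingers, on their centre line; the grasp point (between the pads) lies 19 mm behind it (ctrl.tcp_to_grasp is the distance from the TCP to the grasp point, in mm); z points along the fingers, x is the direction in which the jaws open and shut, and the axes are right-handed (so a half turn about z gives the same grasp; the last joint's range is limited). The gripper opens to 88 mm and grips with 3 to 60 N. Pads are 20 mm wide; open, the fingers measure 115 mm over their backs; the gripper's body (75 mm by 178 mm) begins 61 mm behind the grasp point.
Start: joints at [-1.213, 0.423, 1.63, -0, 1.089, -0.019], TCP at [229.983, -581.13, 222.675] pointing down, gripper open.
Joint ranges: [-3, 3], [-0.9, 2.11], [0.09, 2.58], [-1.31, 4.45], [0.11, 2.69], [-2.54, 2.54]. Speed limits (rad/s): [2.39, 2.39, 3.01, 3.14, 3.14, 3.14].

### API

Orientations are given as a rotation vector (axis times angle).
In Python, from workcell import get_obs, viewer, ctrl, masks_of gives the robot as it stands. The module is installed in compiled form; this text tells all that it offers.
- The arm moves only by the shell command python3 -m inch 'ROWS'. ROWS is JSON, a list of rows, each an object of numbers: "tx", "ty", "tz": the shift along the tool's x, y, z in cm; "ax", "ay", "az": the turn, a rotation vector about the tool's x, y, z in degrees; "jaw": the opening, from 0 (shut) to 1 (fully open). In form: [{"tx": .., "ty": .., "tz": .., "ax": .., "ay": .., "az": .., "jaw": ..}, ...]. A call has 1 to 12 rows; each row shifts and turns the commanded pose from where the row before left it, along the tool's axes as they then stand; what a row does not reach is not made up. A row lasts 1/8 s, in which the tool goes at most 62.5 mm and 10.7 degrees, less where a joint would pass 70% of its speed; a pose out of reach is approached as far as the arm can. A call is refused whole if a number of a shift passes 6.25 or a number of a turn 10.7, either way. A call with a gripper value outside its range is refused whole. The fingers move at their own pace and stop on an object; the grip force is fixed at half the most. Time passes only in rows, so rows that do not move let the fingers close. It gives the time, the measured TCP pose, the force and the opening at its end, in the units of the state.
- get_obs(): the state, without advancing time (a new reading comes with each control period).
- viewer.get_image(name): name is "scene" or "top"; returns (picture, depth): 384x512x3 uint8, red, green, blue; 384x512 float32, mm along the optical axis (not along the pixel's ray), 0 where there is no reading.
- viewer.get_calibration(name): a dict with "fx", "fy", "cx", "cy" (pixels), "rvec" (rotation vector, rad) and "tvec" (3), from world to camera coordinates, as OpenCV has them. Camera axes: x right, y down, z forward; pixel columns grow to the right and rows downward; lengths in mm; the calibration is good to about 2 mm. A picture is of the moment at which its call begins. get_calibration takes no time and is no camera call.
- ctrl.close_job(): hands the job in, once; it reports no verdict.
Trained networks look in the newest picture that a camera, given by its name, has taken for a name from the list of things; names that differ only in an ending like _2 or _b are one class to them, and where a whole thing is asked for, a point or a joint stands for the part that bears it (a point fixed in the world has none). Each returns a list of dicts, best first, with "score" (0 to 1); they miss things now and then, are a little off and sometimes report something else, mostly with a low value. They report only what shows in the picture. A call takes as long as a camera call. They do not tell look-alikes from the thing itself.
- masks_of(camera, thing): "pixels" (384x512 bool, what is visible of it) and "location" ([column, row] in pixels, amid what is visible of it).
The state is a dict: "t": time; "qpos": joint angles; "qvel": joint speeds; "joint_torque": joint torques, N m; "ee_pos": TCP position; "orientation": TCP orientation; "ft_force": force on the tool from outside, world axes, zero at the start; "moment": the same for the moment, N m; "width": finger opening in mm.
Only numpy, scipy, OpenCV 4.12 (cv2) and the standard library are available. Lean on these libraries where they do the work, as an engineer would, in place of code of your own. Each camera call takes 0.05 s, during which the arm holds its last target. There are 200 camera calls.

### The job

Lift the silver aluminium tube block off the bench, stand it in the channel between the blue rails of the deck plate, and push it along the channel against the orange sprung stop until the black needle is in the green band, never running it into the red. Keep pressing steadily there, needle in the green, for a couple of seconds and finish while still holding the block pressed like that (do not let go), so that a colleague can tighten the clamps. Leave the tip rack, timer, flasks and foam box where they are.

Things in the scene. Friction and masses are not known exactly. Their poses are not given: they have to be found in the camera images.
- block: silver aluminium tube block, solid, 96 (x) x 56 (y) x 50 (z) mm, 15 small dark wells drawn on its flat top, about 0.6 kg; origin at the centre of its underside, z up, x along its length, same either way round; starts flat on the bench; grip it across its 56 mm width
- deck: fixed dark grey metal plate, 320 x 150 x 12 mm; origin at the centre of its underside, z up, x = push direction along the channel to the stop. Channel floor z = 12 mm, y = -32 to 32 mm, x = -160 to 10; blue rails 10 mm thick (x -150 to 0, z 12 to 20 mm); clamps beside them under z = 22 mm. White gauge housing at x = 70 to 157, y +-35, top z = 52 mm, coloured scale on top
- gauge_face (a point): centre of the pressing face (facing deck -x) of the orange sprung stop, moves with it; axes as the deck's. At rest at deck x = 10, y = 0, z = 35 mm. The stop plate is 10 mm thick, 50 mm wide, z = 15 to 55 mm; a steel bar with the black needle runs from it over the housing, top at z = 59 mm
- gauge (a joint): travel of the sprung stop in m along deck +x: 0 at rest, grows as pushed in, at most 0.045. Spring 500 N/m, no preload (0.020 = 10 N), pushes back when let go. The needle moves with it: green band 0.014 to 0.026 (7 to 13 N), red from 0.035 on, white elsewhere
- tip_rack: a pink pipette tip rack with yellow tips, 116 (x) x 78 (y) x 57 (z) mm, loose; origin at the centre of its underside; leave it alone
- timer: a white bench timer lying flat, 70 x 70 x 26 mm, loose; origin at the centre of its underside; leave it alone
- flask_a: a glass conical flask, 84 mm across the foot, 130 mm tall, loose; origin at the centre of its underside; leave it alone
- flask_b: a second glass conical flask, same size as flask_a; leave it alone
- foam_box: a white foam box, 130 (x) x 170 (y) x 90 (z) mm, loose; origin at the centre of its underside; leave it alone
There are look-alikes about, which are no part of the job. Leave any purple look-alike of the block alone.

How it is judged (in metres and radians):
On the way, in this order (a step that is already met when the one before it is completed fails the run):
1. the block is lifted clear of the bench (height (world z) of block above 0.025 m), for 0.1 s.
2. the block stands in the channel and is pressed by the gripper against the stop, needle in the green, for 1.5 s (value of joint gauge between 0.013 and 0.027 m and z of block in the frame of deck between 0.008 and 0.016 m and y of block in the frame of deck between -0.007 and 0.007 m and angle between the x axis of block and the x axis of deck, either way round below 0.1 rad and angle between block's own z axis and vertical below 0.06 rad and x of block in the frame of gauge_face between -0.053 and -0.043 m and contact force between block and gauge between 5 and 15 N and contact force between the fingers and block above 2 N), for 1.5 s.
At the end, for the whole second after the job is handed in: Gripper still on the block (over 2 N), block on the stop with 5 to 15 N, stop travel 13 to 27 mm, steady; block flat on the channel floor (4 mm, 0.06 rad), within 7 mm of the channel middle and 0.1 rad of its line, its end on the stop face (5 mm); bystanders moved under 30 mm (all of step 2 and velocity of joint gauge between -0.01 and 0.01 m/s and linear speed of block below 0.015 m/s and distance of each of tip_rack, timer, flask_a, flask_b, foam_box from where it was at the start of the episode below 0.03 m); the arm keeps its last pose, push and grip.
It fails at once if the needle is run into the red (stop travel over 36 mm) (value of joint gauge above 0.036 m).
It fails at once if a bystander is moved more than 30 mm (distance of any of tip_rack, timer, flask_a, flask_b, foam_box from where it was at the start of the episode above 0.03 m).
It also fails if it takes over 46 s, if anything falls off the work surface, if the arm or the gripper's body presses on something with over 40 N, if the wrist force passes 120 N, or if a joint passes its speed limit or range.

## Working session

There is one attempt and no reset: what is moved stays moved. The work goes in short steps, Python scripts to look and compute and a shell command to move; the robot and the scene stay as the last step left them, time stands still between calls to the robot, and variables do not carry over. Pictures are saved under pics/ and viewed, about 8 in all and at most 12, crops included, and the job is handed in when it is done.

```bash
mkdir -p pics; cat > h.py <<'E'
import numpy as np, cv2
from workcell import get_obs, viewer, ctrl, masks_of
def cal(n):
    c=viewer.get_calibration(n); K=np.array([[c['fx'],0,c['cx']],[0,c['fy'],c['cy']],[0,0,1]])
    R=cv2.Rodrigues(np.array(c['rvec'],float))[0]; return K,R,np.array(c['tvec'],float).reshape(3)
def cloud(n,depth):
    K,R,t=cal(n); v,u=np.mgrid[:384,:512]
    P=np.stack([(u-K[0,2])/K[0,0]*depth,(v-K[1,2])/K[1,1]*depth,depth],-1)
    return (P-t)@R   # world, per pixel
E
python3 - <<'E'
from h import *
s=get_obs();print({k:np.round(s[k],3).tolist() for k in s}, ctrl.tcp_to_grasp)
for n in ('top','scene'):
    im,d=viewer.get_image(n); cv2.imwrite(f'pics/{n}0.png',im[...,::-1]); W=cloud(n,d); np.savez(f'{n}0.npz',im=im,W=W,d=d)
    K,R,t=cal(n);print(n,np.round(-R.T@t),K[0,0])
    for th in ['block','deck','gauge','tip_rack','timer','flask_a','foam_box']:
        for m in masks_of(n,th):
            p=m['pixels']&(d>0); print(th,round(m['score'],2),np.round(m['location']),p.sum(),np.round(np.median(W[p],0)),'zmax',np.round(np.percentile(W[p][:,2],95)) if p.any() else '')
E
```

```text
{'t': 0.0, 'qpos': [-1.213, 0.424, 1.631, -0.0, 1.089, -0.019], 'qvel': [-0.0, -0.001, 0.002, -0.001, 0.001, -0.001], 'joint_torque': [0.001, -54.462, -27.367, 0.064, 0.023, -0.0], 'ee_pos': [229.791, -580.621, 221.905], 'orientation': [-2.597, 1.766, 0.002], 'ft_force': [-0.07, 0.223, -0.646], 'moment': [0.046, 0.037, -0.015], 'width': 87.534} 18.700000000000003
top [ 414.  -25. 1708.] 447.62165329566693
block 0.95 [121. 226.] 436 [390. 500.  50.] zmax 57.0
block 0.62 [169. 224.] 415 [401. 334.  51.] zmax 57.0
deck 0.83 [302. 202.] 3292 [ 502. -173.   14.] zmax 56.0
gauge 0.66 [214. 202.] 681 [479. 163.  49.] zmax 61.0
tip_rack 0.69 [214. 202.] 668 [479. 164.  49.] zmax 61.0
timer 0.74 [203. 164.] 327 [628. 205.  25.] zmax 32.0
timer 0.4 [163. 187.] 467 [542. 353.  50.] zmax 56.0
flask_a 0.65 [153. 146.] 405 [693. 387.  55.] zmax 134.0
foam_box 0.71 [408. 221.] 1907 [ 430. -544.   89.] zmax 96.0
scene [1566. -704. 1311.] 440.135449887579
block 0.58 [293. 148.] 326 [413. 323.  44.] zmax 54.0
block 0.56 [320. 162.] 385 [550. 342.  43.] zmax 53.0
block 0.52 [317. 136.] 276 [401. 483.  45.] zmax 54.0
deck 0.88 [211. 215.] 2407 [ 510. -189.   13.] zmax 54.0
gauge 0.6 [320. 163.] 393 [551. 344.  43.] zmax 53.0
gauge 0.57 [204. 203.] 155 [ 482. -189.   49.] zmax 61.0
gauge 0.52 [108. 237.] 1999 [ 467. -567.   87.] zmax 94.0
tip_rack 0.69 [274. 176.] 581 [495. 149.  44.] zmax 57.0
timer 0.49 [305. 191.] 238 [632. 197.  22.] zmax 28.0
flask_a 0.73 [348. 148.] 323 [536. 509.  49.] zmax 129.0
flask_a 0.58 [352. 180.] 377 [713. 383.  54.] zmax 129.0
foam_box 0.61 [108. 236.] 2042 [ 467. -569.   87.] zmax 94.0
```

View pics/top0.png

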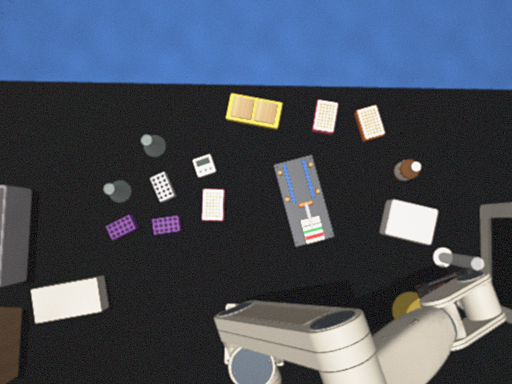

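View pics/scene0.png

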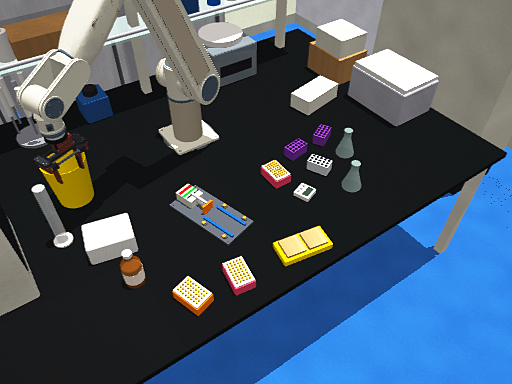

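The silver block is at top (163,187), by the flasks at (153,146) and (118,190) and the timer at (203,164). The purple look-alikes are at (121,226) and (165,225). The deck is at (302,200), with the gauge towards the robot, so the push goes roughly along -x. Next I'll fit the poses.

```bash
python3 - <<'E'
from h import *
def rect(P): 
    (c,s,a)=cv2.minAreaRect(P[:,:2].astype(np.float32)); return np.round(c,1),np.round(s,1),round(a,1)
for n in ('top','scene'):
    z=np.load(n+'0.npz'); W=z['W']; im=z['im'].astype(int); X,Y,Z=W[...,0],W[...,1],W[...,2]; ok=z['d']>0
    r,g,b=im[...,0],im[...,1],im[...,2]
    m=ok&(np.hypot(X-545,Y-355)<75)&(Z>38)&(Z<60)
    l=cv2.connectedComponentsWithStats(m.astype(np.uint8)); k=1+np.argmax(l[2][1:,4]); m=l[1]==k
    P=W[m]; C=np.cov(P[:,:2].T); w,v=np.linalg.eigh(C)
    print(n,'block',m.sum(),P.mean(0).round(1),np.median(Z[m]),rect(P),'axis',np.degrees(np.arctan2(v[1,1],v[0,1])).round(1),np.sqrt(12*w).round(1))
    near=ok&(np.hypot(X-505,Y+180)<190)
    m=near&(Z>5); P=W[m]
    print(' deck',rect(P),m.sum())
    m=near&(b>r+60)&(b>g+30)&(Z<40)
    l=cv2.connectedComponentsWithStats(m.astype(np.uint8))
    for i in range(1,l[0]):
        if l[2][i,4]>8:
            P=W[l[1]==i]; w,v=np.linalg.eigh(np.cov(P[:,:2].T)); print(' blue',l[2][i,4],P.mean(0).round(1),np.degrees(np.arctan2(v[1,1],v[0,1])).round(1),rect(P))
    m=near&(r>g+60)&(g>b+20)&(Z>25); P=W[m];print(' orange stop',m.sum(),P.mean(0).round(1),rect(P))
    m=near&(Z>44)&(Z<57)&(r>150)&(g>150); P=W[m];print(' housing',m.sum(),P.mean(0).round(1),rect(P))
    far=ok&(np.hypot(X-580,Y-400)<200)&(Z>100); P=W[far]; print(' tall', [P[P[:,1]<440].mean(0).round(0),P[P[:,1]>440].mean(0).round(0)])
    im2=im.astype(np.uint8)[...,::-1]
    (u,v,wd,hh)=(265,145,80,110) if n=='top' else (150,165,120,95)
    c1=cv2.resize(im2[v:v+hh,u:u+wd],(400,400*hh//wd),interpolation=cv2.INTER_CUBIC)
    (u,v)=(85,120) if n=='top' else (245,110)
    c2=cv2.resize(im2[v:v+110,u:u+130],(400,338),interpolation=cv2.INTER_CUBIC)
    H=max(c1.shape[0],338); o=np.zeros((H,800,3),np.uint8); o[:c1.shape[0],:400]=c1;o[:338,400:]=c2
    cv2.imwrite(f'pics/crop_{n}.png',o)
E
```

```text
top block 400 [541.5 356.6  50.3] 50.65256763498739 (array([541.7, 357.5]), array([98.8, 57.9]), 26.3) axis -154.5 [57.4 97.4]
 deck (array([ 505.2, -180.1]), array([372.7, 371.3]), 12.1) 3918
 blue 125 [ 584.6 -189.5   19.5] -164.3 (array([ 584.1, -190.2]), array([145.7,  13.3]), 15.4)
 blue 124 [ 564.4 -118.3   19.3] -164.2 (array([ 565.2, -118.7]), array([148.9,  12.5]), 15.9)
 orange stop 24 [ 488.2 -177.5   54.5] (array([ 488.3, -177.4]), array([ 8.9, 46.2]), 15.4)
 housing 306 [ 404.  -201.6   52.2] (array([ 422.3, -196.5]), array([146.3,  69.6]), 16.0)
 tall [array([701., 399., 128.]), array([524., 525., 127.])]
scene block 230 [544.6 351.5  47.7] 48.185725891998985 (array([542.3, 352.3]), array([96.4, 65.2]), 25.3) axis -154.6 [63.5 98.4]
 deck (array([ 507.2, -181.8]), array([350.4, 373. ]), 50.3) 2513
 blue 108 [ 565.3 -119.9   17.3] -163.9 (array([ 560.6, -117.9]), array([155.8,  21.6]), 15.0)
 blue 113 [ 586.7 -190.8   17.9] -164.5 (array([ 582.4, -190.3]), array([158.3,  19.2]), 15.1)
 blue 619 [ 649.  -182.2 -751.1] 89.7 (array([ 653.3, -180.2]), array([ 82.7, 295.8]), 1.3)
 orange stop 62 [ 494.4 -181.    42. ] (array([ 536.6, -135. ]), array([164.9,  49.1]), 45.5)
 housing 197 [ 407.9 -206.3   51.7] (array([ 421.3, -199.5]), array([144. ,  69.3]), 16.7)
 tall [array([704., 394., 122.]), array([526., 520., 121.])]
```

View pics/crop_top.png

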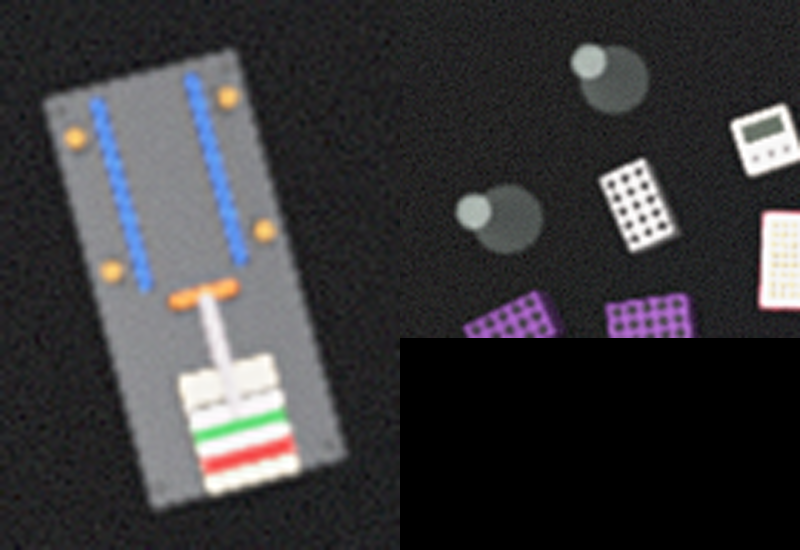

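Two independent measurements agree. Rails: spacing 74 mm, deck x at -164.3°, origin about (502,-174). The stop falls where it should (488,-178). Block: (542,357), z 50, size 98x57, axis 25.5°. I'll start by moving above the block.

```bash
cat >> h.py <<'E'
from scipy.spatial.transform import Rotation as Ro
YB=25.5-90; BLK=np.array([541.8,357.2]); DY=-164.3+90; DO=np.array([502.3,-174.2]); 
dx=np.array([np.cos(np.radians(-164.3)),np.sin(np.radians(-164.3))]); dyv=np.array([-dx[1],dx[0]])
def go(xyz,xang):
    "delta in tool axes (cm) and az (deg) to reach TCP xyz with tool x at world angle xang, tool down"
    s=get_obs(); R=Ro.from_rotvec(s['orientation']).as_matrix()
    a=np.radians(xang); G=np.array([[np.cos(a),np.sin(a),0],[np.sin(a),-np.cos(a),0],[0,0,-1]])
    print('t',round(s['t'],2),'tcp',np.round(s['ee_pos'],1),'xang',np.degrees(np.arctan2(R[1,0],R[0,0])).round(2),'F',np.round(s['ft_force'],1),'w',round(s['width'],1))
    print('d cm',np.round(R.T@(np.array(xyz)-s['ee_pos'])/10,2),'rot deg',np.degrees(Ro.from_matrix(R.T@G).as_rotvec()).round(2), 'q',np.round(s['qpos'],2))
E
python3 -m inch '[{"tx":-4.73,"ty":-3.97},{"tx":-4.73,"ty":-3.97},{"tx":-4.73,"ty":-3.97},{"tx":-4.73,"ty":-3.97},{"tx":-4.73,"ty":-3.97},{"tx":-4.73,"ty":-3.97},{"tx":-4.73,"ty":-3.97},{"tx":-4.73,"ty":-3.97},{"tx":-4.73,"ty":-3.97},{"tx":-4.73,"ty":-3.97},{"tx":-4.73,"ty":-3.97},{"tx":-4.73,"ty":-3.97}]'
python3 -c "
from h import *
go([*BLK,150],YB)"
```

```text
t 0.8 tcp [ 230.  -581.2  222.7] xang -68.41 F [-0.9 -0.2 -0. ] w 88.0
d cm [-75.78 -63.52   7.27] rot deg [-0.   -0.   -3.91] q [-1.21  0.42  1.63  0.    1.09 -0.02]$[0]: bad value
```

```bash

python3 -m inch '[{"tx":-4.73,"ty":-3.97,"tz":0,"ax":0,"ay":0,"az":0,"jaw":1},{"tx":-4.73,"ty":-3.97,"tz":0,"ax":0,"ay":0,"az":0,"jaw":1},{"tx":-4.73,"ty":-3.97,"tz":0,"ax":0,"ay":0,"az":0,"jaw":1},{"tx":-4.73,"ty":-3.97,"tz":0,"ax":0,"ay":0,"az":0,"jaw":1},{"tx":-4.73,"ty":-3.97,"tz":0,"ax":0,"ay":0,"az":0,"jaw":1},{"tx":-4.73,"ty":-3.97,"tz":0,"ax":0,"ay":0,"az":0,"jaw":1},{"tx":-4.73,"ty":-3.97,"tz":0,"ax":0,"ay":0,"az":0,"jaw":1},{"tx":-4.73,"ty":-3.97,"tz":0,"ax":0,"ay":0,"az":0,"jaw":1},{"tx":-4.73,"ty":-3.97,"tz":0,"ax":0,"ay":0,"az":0,"jaw":1},{"tx":-4.73,"ty":-3.97,"tz":0,"ax":0,"ay":0,"az":0,"jaw":1},{"tx":-4.73,"ty":-3.97,"tz":0,"ax":0,"ay":0,"az":0,"jaw":1},{"tx":-4.73,"ty":-3.97,"tz":0,"ax":0,"ay":0,"az":0,"jaw":1}]'
python3 -c "
from h import *
go([*BLK,150],YB)"
```

```text
t: 2.3
ee_pos: [464.6, 124.2, 223.0]
orientation: [-2.598, 1.765, -0.001]
ft_force: [0.8, -0.5, 0.6]
width: 87.5
t 2.3 tcp [464.6 124.2 223. ] xang -68.39 F [ 0.8 -0.5  0.6] w 87.5
d cm [-18.82 -15.75   7.31] rot deg [-0.06 -0.02 -3.89] q [ 0.24  0.21  1.94 -0.    0.99  1.43]
```

```bash

python3 -m inch '[{"tx":-4.7,"ty":-3.94,"tz":0.5,"ax":0,"ay":0,"az":0,"jaw":1},{"tx":-4.7,"ty":-3.94,"tz":0.5,"ax":0,"ay":0,"az":0,"jaw":1},{"tx":-4.7,"ty":-3.94,"tz":0.5,"ax":0,"ay":0,"az":0,"jaw":1},{"tx":-4.7,"ty":-3.94,"tz":0.5,"ax":0,"ay":0,"az":0,"jaw":1},{"tx":0,"ty":0,"tz":2.5,"ax":0,"ay":0,"az":-3.9,"jaw":1},{"tx":0,"ty":0,"tz":2.5,"ax":0,"ay":0,"az":0,"jaw":1},{"tx":0,"ty":0,"tz":0,"ax":0,"ay":0,"az":0,"jaw":1},{"tx":0,"ty":0,"tz":0,"ax":0,"ay":0,"az":0,"jaw":1}]'
python3 - <<'E'
from h import *
go([*BLK,17],YB)
for n in ('top','scene'):
    im,d=viewer.get_image(n); W=cloud(n,d)
    cv2.imwrite(f'pics/{n}1.png',cv2.resize((im[130:240,90:220] if n=='top' else im[60:220,220:400])[...,::-1],None,fx=4,fy=4,interpolation=cv2.INTER_CUBIC))
E
```

```text
t: 3.3
ee_pos: [542.0, 354.9, 153.6]
orientation: [-2.656, 1.677, -0.001]
ft_force: [0.1, 0.7, -0.2]
width: 87.8
t 3.3 tcp [542.  354.9 153.6] xang -64.53 F [ 0.1  0.7 -0.2] w 87.8
d cm [-0.21 -0.07 13.66] rot deg [-0.06  0.01 -0.03] q [0.56 0.53 1.62 0.   0.98 1.69]
```

View pics/scene1.png

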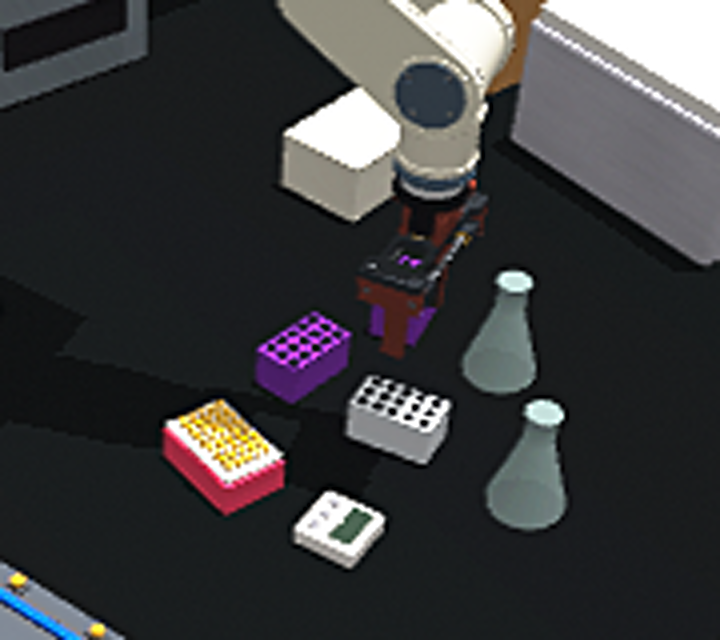

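The gripper hangs above the silver block (crop 400,415), jaws across its width, and the flasks are well clear. Descending and gripping.

```bash

python3 -m inch '[{"tx":-0.2,"ty":-0.07,"tz":3,"ax":0,"ay":0,"az":0,"jaw":1},{"tx":0,"ty":0,"tz":3,"ax":0,"ay":0,"az":0,"jaw":1},{"tx":0,"ty":0,"tz":3,"ax":0,"ay":0,"az":0,"jaw":1},{"tx":0,"ty":0,"tz":2.5,"ax":0,"ay":0,"az":0,"jaw":1},{"tx":0,"ty":0,"tz":1.5,"ax":0,"ay":0,"az":0,"jaw":1},{"tx":0,"ty":0,"tz":0.4,"ax":0,"ay":0,"az":0,"jaw":1},{"tx":0,"ty":0,"tz":0,"ax":0,"ay":0,"az":0,"jaw":1},{"tx":0,"ty":0,"tz":0,"ax":0,"ay":0,"az":0,"jaw":1}]'
python3 -c "
from h import *
go([*BLK,18],YB)"
python3 -m inch '[{"tx":0,"ty":0,"tz":0,"ax":0,"ay":0,"az":0,"jaw":0},{"tx":0,"ty":0,"tz":0,"ax":0,"ay":0,"az":0,"jaw":0},{"tx":0,"ty":0,"tz":0,"ax":0,"ay":0,"az":0,"jaw":0},{"tx":0,"ty":0,"tz":0,"ax":0,"ay":0,"az":0,"jaw":0},{"tx":0,"ty":0,"tz":0,"ax":0,"ay":0,"az":0,"jaw":0},{"tx":0,"ty":0,"tz":0,"ax":0,"ay":0,"az":0,"jaw":0},{"tx":0,"ty":0,"tz":0,"ax":0,"ay":0,"az":0,"jaw":0},{"tx":0,"ty":0,"tz":0,"ax":0,"ay":0,"az":0,"jaw":0}]'
python3 -c "
from h import *
go([*BLK,120],YB)"
```

```text
t: 4.4
ee_pos: [541.9, 357.3, 19.8]
orientation: [-2.655, 1.676, -0.001]
ft_force: [0.1, -0.2, 0.0]
width: 87.5
t 4.4 tcp [541.9 357.3  19.8] xang -64.52 F [ 0.1 -0.2  0. ] w 87.5
d cm [0.   0.02 0.18] rot deg [-0.1   0.01 -0.02] q [0.56 0.72 1.66 0.   0.75 1.69]
t: 5.4
ee_pos: [541.3, 356.9, 18.8]
orientation: [-2.657, 1.677, -0.0]
ft_force: [-0.3, -0.4, 2.7]
width: 56.3
t 5.4 tcp [541.3 356.9  18.8] xang -64.51 F [-0.3 -0.4  2.7] w 56.3
d cm [-1.000e-02 -6.000e-02 -1.012e+01] rot deg [-0.    0.   -0.01] q [ 0.56  0.72  1.66 -0.    0.75  1.69]
```

Gripped at 56.3 mm. Lifting.

```bash

python3 -m inch '[{"tx":0,"ty":0,"tz":-1,"ax":0,"ay":0,"az":0,"jaw":0},{"tx":0,"ty":0,"tz":-2.5,"ax":0,"ay":0,"az":0,"jaw":0},{"tx":0,"ty":0,"tz":-3,"ax":0,"ay":0,"az":0,"jaw":0},{"tx":0,"ty":0,"tz":-3,"ax":0,"ay":0,"az":0,"jaw":0},{"tx":0,"ty":0,"tz":-1,"ax":0,"ay":0,"az":0,"jaw":0},{"tx":0,"ty":0,"tz":0,"ax":0,"ay":0,"az":-4.9,"jaw":0},{"tx":0,"ty":0,"tz":0,"ax":0,"ay":0,"az":0,"jaw":0},{"tx":0,"ty":0,"tz":0,"ax":0,"ay":0,"az":0,"jaw":0}]'
python3 -c "
from h import *
go([*(DO-75*dx),120],DY)"
```

```text
t: 6.4
ee_pos: [540.7, 356.5, 122.8]
orientation: [2.724, -1.563, -0.001]
ft_force: [-0.4, -0.6, -5.4]
width: 55.9
t 6.4 tcp [540.7 356.5 122.8] xang -59.7 F [-0.4 -0.6 -5.4] w 55.9
d cm [45.77 22.83  0.32] rot deg [ 0.09 -0.02 14.6 ] q [ 0.56  0.57  1.64 -0.    0.93  1.61]
```

```bash

python3 -m inch '[{"tx":2.58,"ty":1.28,"tz":0,"ax":0,"ay":0,"az":0,"jaw":0},{"tx":4.8,"ty":2.4,"tz":0,"ax":0,"ay":0,"az":0,"jaw":0},{"tx":4.8,"ty":2.4,"tz":0,"ax":0,"ay":0,"az":0,"jaw":0},{"tx":4.8,"ty":2.4,"tz":0,"ax":0,"ay":0,"az":0,"jaw":0},{"tx":4.8,"ty":2.4,"tz":0,"ax":0,"ay":0,"az":0,"jaw":0},{"tx":4.8,"ty":2.4,"tz":0,"ax":0,"ay":0,"az":0,"jaw":0},{"tx":4.8,"ty":2.4,"tz":0,"ax":0,"ay":0,"az":0,"jaw":0},{"tx":4.8,"ty":2.4,"tz":0,"ax":0,"ay":0,"az":0,"jaw":0},{"tx":4.8,"ty":2.4,"tz":0,"ax":0,"ay":0,"az":0,"jaw":0},{"tx":4.79,"ty":2.35,"tz":0,"ax":0,"ay":0,"az":0,"jaw":0}]'
python3 -m inch '[{"tx":0,"ty":0,"tz":0,"ax":0,"ay":0,"az":7.3,"jaw":0},{"tx":0,"ty":0,"tz":0,"ax":0,"ay":0,"az":7.3,"jaw":0},{"tx":0,"ty":0,"tz":0,"ax":0,"ay":0,"az":0,"jaw":0},{"tx":0,"ty":0,"tz":0,"ax":0,"ay":0,"az":0,"jaw":0},{"tx":0,"ty":0,"tz":0,"ax":0,"ay":0,"az":0,"jaw":0}]'
python3 - <<'E'
from h import *
go([*(DO-75*dx),30.8],DY)
for n in ('top','scene'):
    im,d=viewer.get_image(n); W=cloud(n,d); np.savez(n+'2.npz',im=im,W=W,d=d)
    cv2.imwrite(f'pics/{n}2.png',cv2.resize((im[130:260,240:370] if n=='top' else im[100:260,130:290])[...,::-1],None,fx=4.5 if n=='top' else 3.7,fy=4.5 if n=='top' else 3.7,interpolation=cv2.INTER_CUBIC))
E
```

```text
t: 7.65
ee_pos: [575.6, -155.3, 123.3]
orientation: [2.725, -1.564, -0.001]
ft_force: [1.4, 0.0, -4.0]
width: 55.7
t: 8.28
ee_pos: [575.9, -153.2, 123.6]
orientation: [2.507, -1.893, -0.0]
ft_force: [-0.1, -0.6, -4.6]
width: 55.7
t 8.28 tcp [ 575.9 -153.2  123.6] xang -74.12 F [-0.1 -0.6 -4.6] w 55.7
d cm [0.03 0.15 9.28] rot deg [0.01 0.01 0.18] q [-0.28  0.51  1.76 -0.    0.87  1.01]
```

View pics/scene2.png

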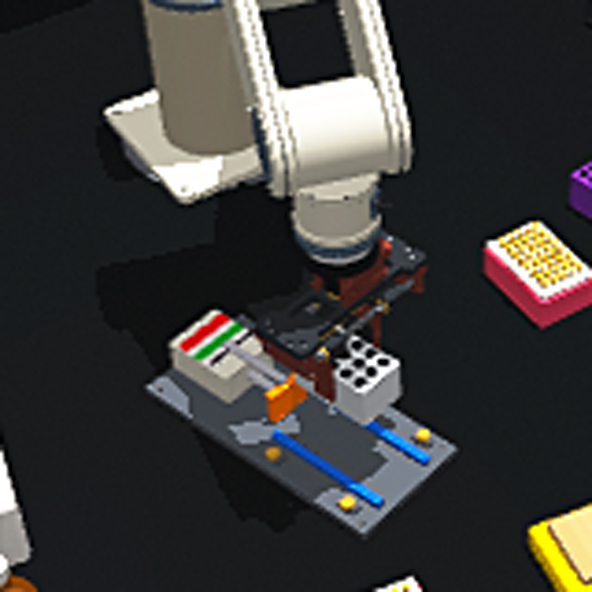

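View pics/top2.png

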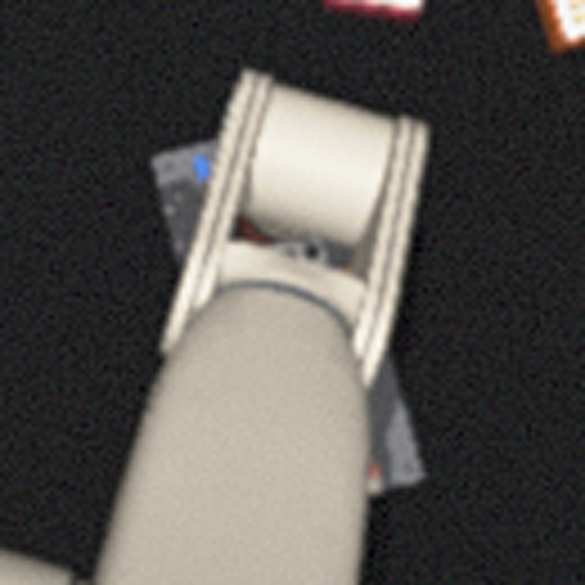

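The scene picture shows the block level in the jaws over the channel, at (365,380), with the stop at (285,395). The top view is hidden by the arm. Lowering.

```bash

python3 -m inch '[{"tx":0,"ty":0,"tz":2.5,"ax":0,"ay":0,"az":0.2,"jaw":0},{"tx":0,"ty":0,"tz":2.5,"ax":0,"ay":0,"az":0,"jaw":0},{"tx":0,"ty":0,"tz":2,"ax":0,"ay":0,"az":0,"jaw":0},{"tx":0,"ty":0,"tz":1,"ax":0,"ay":0,"az":0,"jaw":0},{"tx":0,"ty":0,"tz":0.5,"ax":0,"ay":0,"az":0,"jaw":0},{"tx":0,"ty":0,"tz":0,"ax":0,"ay":0,"az":0,"jaw":0},{"tx":0,"ty":0,"tz":0,"ax":0,"ay":0,"az":0,"jaw":0},{"tx":0,"ty":0,"tz":0,"ax":0,"ay":0,"az":0,"jaw":0}]'
python3 -c "
from h import *
go([*(DO-75*dx),30.8],DY)"
python3 -m inch '[{"tx":0,"ty":0,"tz":0.2,"ax":0,"ay":0,"az":0,"jaw":0},{"tx":0,"ty":0,"tz":0.2,"ax":0,"ay":0,"az":0,"jaw":0},{"tx":0,"ty":0,"tz":0.1,"ax":0,"ay":0,"az":0,"jaw":0},{"tx":0,"ty":0,"tz":0,"ax":0,"ay":0,"az":0,"jaw":0},{"tx":0,"ty":0,"tz":0,"ax":0,"ay":0,"az":0,"jaw":0}]'
python3 -c "
from h import *
go([*(DO-75*dx),30.8],DY)"
```

```text
t: 9.38
ee_pos: [576.3, -153.6, 39.3]
orientation: [-2.502, 1.899, -0.002]
ft_force: [0.9, -0.8, -4.9]
width: 55.8
t 9.38 tcp [ 576.3 -153.6   39.3] xang -74.41 F [ 0.9 -0.8 -4.9] w 55.8
d cm [-0.02  0.18  0.85] rot deg [-0.06 -0.04 -0.11] q [-0.28  0.64  1.79 -0.    0.72  1.02]
t: 10.0
ee_pos: [575.9, -153.4, 33.7]
orientation: [2.502, -1.9, -0.0]
ft_force: [0.2, -0.6, -5.5]
width: 56.0
t 10.0 tcp [ 575.9 -153.4   33.7] xang -74.41 F [ 0.2 -0.6 -5.5] w 56.0
d cm [0.01 0.14 0.29] rot deg [ 0.    0.   -0.11] q [-0.28  0.65  1.79  0.    0.71  1.02]
```

The block's underside is already between the rails and I see no side force. Now the last 3 mm.

```bash

python3 -m inch '[{"tx":0,"ty":0,"tz":0.1,"ax":0,"ay":0,"az":0,"jaw":0},{"tx":0,"ty":0,"tz":0.1,"ax":0,"ay":0,"az":0,"jaw":0},{"tx":0,"ty":0,"tz":0,"ax":0,"ay":0,"az":0,"jaw":0}]'
python3 -m inch '[{"tx":0,"ty":0,"tz":0.1,"ax":0,"ay":0,"az":0,"jaw":0},{"tx":0,"ty":0,"tz":0,"ax":0,"ay":0,"az":0,"jaw":0},{"tx":0,"ty":0,"tz":0,"ax":0,"ay":0,"az":0,"jaw":0}]'
```

```text
t: 10.38
ee_pos: [575.8, -153.4, 31.6]
orientation: [2.502, -1.9, -0.0]
ft_force: [0.6, -0.7, -5.5]
width: 55.8
t: 10.75
ee_pos: [576.0, -153.5, 30.7]
orientation: [-2.502, 1.9, -0.0]
ft_force: [0.3, 0.0, -3.6]
width: 55.4
```

```bash

python3 -m inch '[{"tx":0,"ty":0,"tz":0.05,"ax":0,"ay":0,"az":0,"jaw":0},{"tx":0,"ty":0,"tz":0,"ax":0,"ay":0,"az":0,"jaw":0},{"tx":0,"ty":0,"tz":0,"ax":0,"ay":0,"az":0,"jaw":0}]'
python3 -m inch '[{"tx":0,"ty":0.5,"tz":0,"ax":0,"ay":0,"az":0,"jaw":0},{"tx":0,"ty":0.5,"tz":0,"ax":0,"ay":0,"az":0,"jaw":0},{"tx":0,"ty":0.5,"tz":0,"ax":0,"ay":0,"az":0,"jaw":0},{"tx":0,"ty":0.5,"tz":0,"ax":0,"ay":0,"az":0,"jaw":0},{"tx":0,"ty":0.5,"tz":0,"ax":0,"ay":0,"az":0,"jaw":0},{"tx":0,"ty":0,"tz":0,"ax":0,"ay":0,"az":0,"jaw":0},{"tx":0,"ty":0,"tz":0,"ax":0,"ay":0,"az":0,"jaw":0}]'
python3 -c "
from h import *
go([*(DO-18*dx),30.3],DY)
s=get_obs();print('deck xy',dx@(s['ee_pos'][:2]-DO),dyv@(s['ee_pos'][:2]-DO),'Fx,Fy',s['ft_force'][:2]@dx,s['ft_force'][:2]@dyv)"
```

```text
t: 11.12
ee_pos: [576.0, -153.5, 30.7]
orientation: [-2.502, 1.9, -0.001]
ft_force: [-3.5, 1.6, 5.8]
width: 55.9
t: 12.0
ee_pos: [551.9, -160.7, 30.7]
orientation: [-2.502, 1.9, -0.002]
ft_force: [1.6, -1.3, 7.0]
width: 55.8
t 12.0 tcp [ 551.9 -160.7   30.7] xang -74.42 F [ 1.6 -1.3  7. ] w 55.8
d cm [-0.03  3.35  0.04] rot deg [-0.04 -0.04 -0.12] q [-0.3   0.63  1.84 -0.    0.67  1.  ]
deck xy -51.456234351302065 0.3910301922216951 Fx,Fy -1.1793921762372557 1.682014035516078
```

```bash

python3 -m inch '[{"tx":0,"ty":0.4,"tz":-0.03,"ax":0,"ay":0,"az":0,"jaw":0},{"tx":0,"ty":0.4,"tz":0,"ax":0,"ay":0,"az":0,"jaw":0},{"tx":0,"ty":0,"tz":0,"ax":0,"ay":0,"az":0,"jaw":0},{"tx":0,"ty":0,"tz":0,"ax":0,"ay":0,"az":0,"jaw":0}]'
python3 -c "
from h import *
s=get_obs();print('deck xy',dx@(s['ee_pos'][:2]-DO),dyv@(s['ee_pos'][:2]-DO),'Fx,Fy',s['ft_force'][:2]@dx,s['ft_force'][:2]@dyv,s['ft_force'][2])"
python3 -m inch '[{"tx":0,"ty":0.4,"tz":0,"ax":0,"ay":0,"az":0,"jaw":0},{"tx":0,"ty":0.4,"tz":0,"ax":0,"ay":0,"az":0,"jaw":0},{"tx":0,"ty":0.4,"tz":0,"ax":0,"ay":0,"az":0,"jaw":0},{"tx":0,"ty":0.3,"tz":0,"ax":0,"ay":0,"az":0,"jaw":0},{"tx":0,"ty":0,"tz":0,"ax":0,"ay":0,"az":0,"jaw":0},{"tx":0,"ty":0,"tz":0,"ax":0,"ay":0,"az":0,"jaw":0}]'
python3 - <<'E'
from h import *
go([*(DO-18*dx),30.3],DY)
s=get_obs();print('deck xy',dx@(s['ee_pos'][:2]-DO),dyv@(s['ee_pos'][:2]-DO),'Fx,Fy',s['ft_force'][:2]@dx,s['ft_force'][:2]@dyv)
im,d=viewer.get_image('scene')
cv2.imwrite('pics/scene3.png',cv2.resize(im[165:255,150:270][...,::-1],None,fx=6,fy=6,interpolation=cv2.INTER_CUBIC))
E
```

```text
t: 12.5
ee_pos: [543.8, -162.6, 30.7]
orientation: [2.502, -1.9, 0.0]
ft_force: [1.5, -0.6, 6.9]
width: 55.8
deck xy -43.09661056831129 0.05276867505660321 Fx,Fy -1.2477460101300168 0.9876643909991366 6.926467966053265
t: 13.25
ee_pos: [530.4, -166.5, 30.7]
orientation: [-2.502, 1.899, -0.003]
ft_force: [5.9, 1.2, 3.8]
width: 56.0
t 13.25 tcp [ 530.4 -166.5   30.7] xang -74.4 F [5.9 1.2 3.8] w 56.0
d cm [-0.01  1.11  0.04] rot deg [-0.09 -0.05 -0.1 ] q [-0.33  0.61  1.88  0.    0.65  0.97]
deck xy -29.094118013544158 0.16509878092050484 Fx,Fy -6.000140848692285 0.4874113895814794
```

View pics/scene3.png

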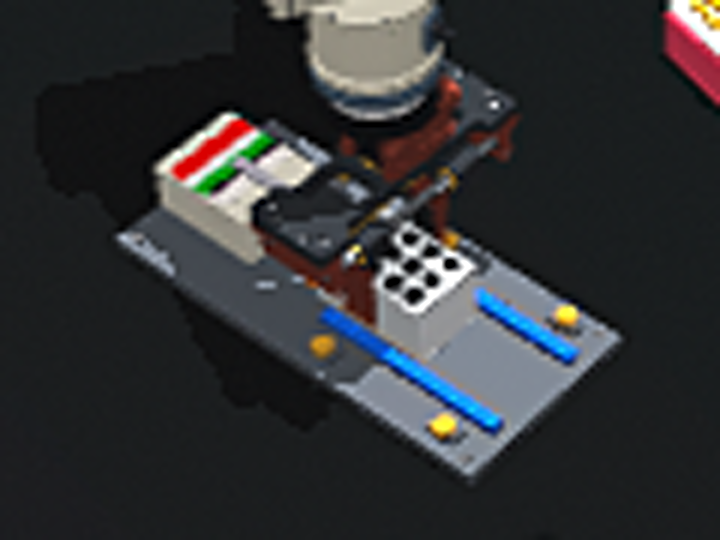

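The block sits in the channel between the rails and the needle is just short of the green band. Force and geometry agree on about 9 mm of travel, so I'll advance about 10.5 mm more.

```bash

python3 -m inch '[{"tx":0,"ty":0.3,"tz":0,"ax":0,"ay":0,"az":0,"jaw":0},{"tx":0,"ty":0.3,"tz":0,"ax":0,"ay":0,"az":0,"jaw":0},{"tx":0,"ty":0.3,"tz":0,"ax":0,"ay":0,"az":0,"jaw":0},{"tx":0,"ty":0.15,"tz":0,"ax":0,"ay":0,"az":0,"jaw":0},{"tx":0,"ty":0,"tz":0,"ax":0,"ay":0,"az":0,"jaw":0},{"tx":0,"ty":0,"tz":0,"ax":0,"ay":0,"az":0,"jaw":0},{"tx":0,"ty":0,"tz":0,"ax":0,"ay":0,"az":0,"jaw":0}]'
python3 - <<'E'
from h import *
go([*(DO-18*dx),30.3],DY)
s=get_obs();print('deck xy',dx@(s['ee_pos'][:2]-DO),dyv@(s['ee_pos'][:2]-DO),'Fx,Fy',s['ft_force'][:2]@dx,s['ft_force'][:2]@dyv)
im,d=viewer.get_image('scene')
W=cloud('scene',d); P=W[(d>0)]; C=im[d>0].astype(int)
rel=P[:,:2]-DO; X=rel@dx;Y=rel@dyv
# block end face/top check
m=(np.abs(Y)<40)&(X>-110)&(X<-20)&(P[:,2]>57)&(P[:,2]<67)&(C.min(1)>120); print('block top: n,z,X min,Y range',m.sum(),np.median(P[m,2]),np.percentile(X[m],[2,98]),np.percentile(Y[m],[2,98]))
bl=(C[:,1]>C[:,0]+40)&(C[:,1]>C[:,2]+40)&(np.abs(Y)<40)&(X>60); print('green X',np.percentile(X[bl],[5,50,95]))
dk=(C.max(1)<70)&(np.abs(Y)<30)&(X>70)&(X<150)&(P[:,2]>48);print('needle X',X[dk].round(0),Y[dk].round(0))
cv2.imwrite('pics/scene4.png',cv2.resize(im[175:235,160:240][...,::-1],None,fx=8,fy=8,interpolation=cv2.INTER_CUBIC))
E
```

```text
t: 14.18
ee_pos: [521.6, -169.0, 30.9]
orientation: [-2.5, 1.898, -0.006]
ft_force: [11.6, 5.2, 1.7]
width: 56.2
t 14.18 tcp [ 521.6 -169.    30.9] xang -74.41 F [11.6  5.2  1.7] w 56.2
d cm [-0.03  0.19  0.06] rot deg [-0.23 -0.09 -0.11] q [-0.34  0.6   1.9   0.    0.64  0.96]
deck xy -19.933634463817544 0.25326428758841124 Fx,Fy -12.597310274375577 -1.8564222735724314
block top: n,z,X min,Y range 77 61.57045844364304 [-66.08041299 -21.59281988] [-24.72315437  29.86249763]
green X [108.91926141 111.80040669 118.47195408]
needle X [111. 115. 114. 121. 110. 115. 111. 117.] [-17. -15.  -9.  14.  17.  24.  22.  28.]
```

View pics/scene4.png

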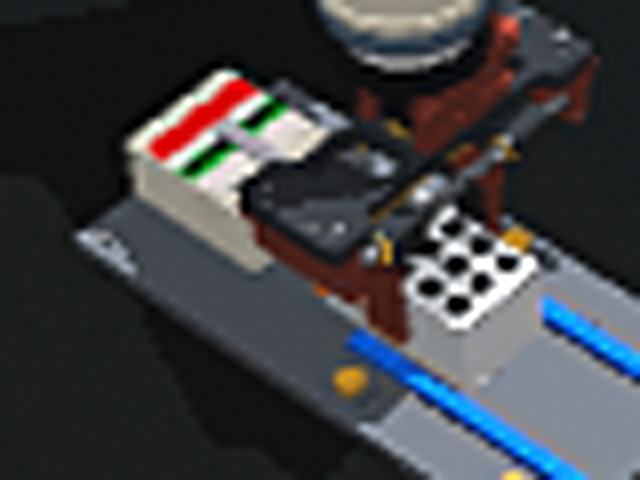

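The needle is in the middle of the green band, the block top is at z = 61.6 mm (62 if flat on the floor), and it is centred. Holding for 2.25 s.

```bash

H='skip'; python3 -m inch '[{"tx":0,"ty":0,"tz":0,"ax":0,"ay":0,"az":0,"jaw":0},{"tx":0,"ty":0,"tz":0,"ax":0,"ay":0,"az":0,"jaw":0},{"tx":0,"ty":0,"tz":0,"ax":0,"ay":0,"az":0,"jaw":0},{"tx":0,"ty":0,"tz":0,"ax":0,"ay":0,"az":0,"jaw":0},{"tx":0,"ty":0,"tz":0,"ax":0,"ay":0,"az":0,"jaw":0},{"tx":0,"ty":0,"tz":0,"ax":0,"ay":0,"az":0,"jaw":0},{"tx":0,"ty":0,"tz":0,"ax":0,"ay":0,"az":0,"jaw":0},{"tx":0,"ty":0,"tz":0,"ax":0,"ay":0,"az":0,"jaw":0},{"tx":0,"ty":0,"tz":0,"ax":0,"ay":0,"az":0,"jaw":0},{"tx":0,"ty":0,"tz":0,"ax":0,"ay":0,"az":0,"jaw":0}]'
python3 -m inch '[{"tx":0,"ty":0,"tz":0,"ax":0,"ay":0,"az":0,"jaw":0},{"tx":0,"ty":0,"tz":0,"ax":0,"ay":0,"az":0,"jaw":0},{"tx":0,"ty":0,"tz":0,"ax":0,"ay":0,"az":0,"jaw":0},{"tx":0,"ty":0,"tz":0,"ax":0,"ay":0,"az":0,"jaw":0},{"tx":0,"ty":0,"tz":0,"ax":0,"ay":0,"az":0,"jaw":0},{"tx":0,"ty":0,"tz":0,"ax":0,"ay":0,"az":0,"jaw":0},{"tx":0,"ty":0,"tz":0,"ax":0,"ay":0,"az":0,"jaw":0},{"tx":0,"ty":0,"tz":0,"ax":0,"ay":0,"az":0,"jaw":0}]'
python3 - <<'E'
from h import *
s=get_obs();print('deck xy',dx@(s['ee_pos'][:2]-DO),dyv@(s['ee_pos'][:2]-DO),'Fx,Fy',s['ft_force'][:2]@dx,s['ft_force'][:2]@dyv,s['ft_force'][2])
im,d=viewer.get_image('scene')
cv2.imwrite('pics/scene5.png',cv2.resize(im[175:235,160:240][...,::-1],None,fx=8,fy=8,interpolation=cv2.INTER_CUBIC))
E
```

```text
t: 15.48
ee_pos: [521.5, -169.1, 30.9]
orientation: [-2.5, 1.898, -0.006]
ft_force: [10.8, 4.9, 2.1]
width: 55.7
t: 16.48
ee_pos: [521.5, -169.1, 30.9]
orientation: [-2.5, 1.898, -0.006]
ft_force: [9.6, 4.8, 2.0]
width: 56.1
deck xy -19.921514014117772 0.2519039614971863 Fx,Fy -10.501932319212896 -2.040261047660171 2.0030969725714782
```

View pics/scene5.png

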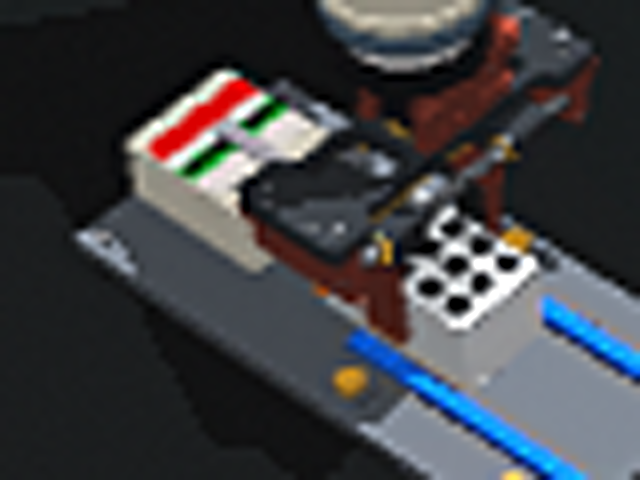

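The picture hasn't changed: the needle is still in the middle of the green band at (225,145), and the push is steady. Handing in.

```bash
python3 -c "
from h import *
print(ctrl.close_job())"
```

```text
the job is handed in; nothing more can be done
None
```

The silver block is standing in the channel, pressed against the orange stop with the needle in the middle of the green band, and the gripper is still holding it. I handed the job in at about 16.5 s; the system gives no verdict.

**Last checks:**
- **Push:** it was steady for more than 2 s, with no change in position. Stop travel from geometry was about 18 mm. The wrist read 10.5 to 12.6 N along the push direction, which includes some floor friction and noise.
- **Fit in the channel:** the tool was 0.3 mm off the channel middle and 0.1° off its line, with about 0.3° of tilt. The block's top measured z = 61.6 mm, against 62 mm if flat on the floor.
- **Grip:** the jaws stayed on the block at about 56 mm.

**Disagreements and gaps:**
- A side force of about 2 N appeared at the end.
- I didn't measure the positions of the tip rack, timer, flasks and foam box again at the end. The arm's path stayed clear of them, and no unexpected forces showed up at the end of any move.
- The network labels for the block fell on the purple look-alikes in the top view. I identified the real one from its silver colour in the pictures.

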